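# Lock back the drawer latch and open the drawer

## Robot

A 7-joint arm with a two-finger parallel gripper is mounted at the origin on a cart in front of the work surface, level with it; the furniture and walls round the work are solid. World frame = base frame: x ahead of the robot, y to its left, z up, the work surface at z = 0. Lengths are in m, angles in rad, forces in N, time in s.
With the tool pointing down it reaches from about 0.4 to 0.85 m from the base axis. Payload 10.4 kg.
Tool frame: the origin (TCP) lies midway between the tips of the shut fingers; the grasp point (between the pads) lies 19 mm behind it; y points along the fingers, x is the direction in which the jaws open and shut, and the axes are right-handed (so a half turn about y gives the same grasp; the last joint's range is limited). The gripper opens to 87 mm and grips with 3 to 60 N. Pads are 19 mm wide; open, the fingers measure 117 mm over their backs; the gripper's body (75 mm by 190 mm) begins 51 mm behind the grasp point.
Start: joints at [1.191, 0.332, -0.065, 1.46, 0.022, 1.35, -0.088], TCP at [0.218, -0.586, 0.223] pointing down, gripper open.
Joint ranges: [-2.6, 2.6], [-0.5, 2.12], [-1.47, 1.34], [0.16, 2.42], [-1.27, 4.41], [0.06, 2.06], [-2.6, 2.6]. Speed limits (rad/s): [2.22, 2.22, 2.79, 2.79, 3.14, 3.14, 3.14].

## Interface

Orientations are given as a unit quaternion [x, y, z, w].
In Python, from bench import r gives the robot as it stands. The module is installed in compiled form; this text tells all that it offers.
- The arm moves only by the tool arm_command, never from a script. Its argument "deltas" is one flat list of numbers, 6 for each row, row after row: the shift along the tool's x, y, z in m, then the turn, a rotation vector about the tool's x, y, z in degrees. In form: [tx, ty, tz, ax, ay, az, tx, ty, tz, ax, ay, az, ...]. A call has 1 to 8 rows; each row is the pose to reach, as a shift and turn from the pose commanded when the call began, along the tool's axes at that moment; what a row does not reach only later rows make up. A row lasts 1/8 s, in which the tool goes at most 62.5 mm and 10.7 degrees, less where a joint would pass 70% of its speed; a pose out of reach is approached as far as the arm can. A call with a gripper value outside its range is refused whole. "hand" is the opening, from 0 (shut) to 1 (fully open), set as the call begins (left out, the last holds). The fingers move at their own pace and stop on an object; "grip_force" is the grip in N (left out, the last holds). Time passes only in rows, so rows that repeat a pose let the fingers close. It gives the time, the measured TCP pose, the force and the opening at its end, in the units of the state.
- r.read_state(): the state, without advancing time (a new reading comes with each control period).
- r.camera(name): name is "side" or "top"; returns a dict with "image" (384x512x3 uint8, red, green, blue), "intrinsics" (3x3 intrinsics, pixels), "world_from_camera" (4x4, takes a point from camera to world coordinates). Camera axes: x right, y down, z forward; pixel columns grow to the right and rows downward; lengths in m; the calibration is good to about 2 mm. A picture is of the moment at which its call begins. There is no depth.
- r.close_job(): hands the job in, once; it reports no verdict.
Trained networks look in a picture, given as the dict that the camera call returned (one of the last four; its "shot" number tells which), for a name from the list of things; names that differ only in an ending like _2 or _b are one class to them, and where a whole thing is asked for, a point or a joint stands for the part that bears it (a point fixed in the world has none). Each returns a list of dicts, best first, with "conf" (0 to 1); they miss things now and then, are a little off and sometimes report something else, mostly with a low value. They report only what shows in the picture. A call takes as long as a camera call.
- r.boxes_of(picture, query): "centre" ([row, column] in pixels, amid what is visible of it).
- r.regions_of(picture, query): "region" (384x512 bool, what is visible of it) and "centre" ([row, column] in pixels, amid what is visible of it).
The state is a dict: "time": time; "joint_positions": joint angles; "joint_vel": joint speeds; "joint_torque": joint torques, N m; "ee_pos": TCP position; "eef_rot": TCP orientation; "ft_force": force on the tool from outside, world axes, zero at the start; "torque": the same for the moment, N m; "width": finger opening in m.
Only numpy, scipy, OpenCV 4.12 (cv2) and the standard library are available. Lean on these libraries where they do the work, as an engineer would, in place of code of your own. Each camera call takes 0.05 s, during which the arm holds its last target.

## Task

The small drawer unit on the bench is held shut by a spring latch. Press the red plunger on its top down into the housing and, while it is down, slide the yellow keeper fully across so that it traps the plunger; then let go of the latch and only afterwards pull the drawer out to its stop by its handle. Leave the plunger trapped under the keeper and do not disturb the mug, bottle, wood block, jar lid or shell standing about.

Things in the scene. Friction and masses are not known exactly. Their poses are not given: they have to be found in the camera images.
- unit: Grey drawer unit with one blue drawer, 170 (x) x 270 (y) x 75 (z) mm, fixed to the bench. Origin at the centre of its underside on the bench; its x axis points from the drawer front to the back, its y axis to the left as seen from the front. It stands turned by up to 0.25 rad.
- pad_top (a point): Point on the flat top of the red plunger pad of the latch on the unit's roof, where to press; moves with it; axes as the unit's. Plunger up: 24.5 mm above the roof (99.5 mm above the bench). The pad reaches 24 mm to either side in x, 30 mm to -y, 42 mm to +y of this point. Fixed guide strips stand 36 to 43 mm to either side in x, up to 24 mm above the roof.
- keeper_plate (a point): Centre of the -y face of the keeper's upright yellow thumb plate (68 mm in x, 18 mm high, 6 mm thick, 26 to 44 mm above the roof), which bridges the red pad 20 mm to the +y side of pad_top; axes as the unit's. Pushed to the unit's +y, e.g. by a fingertip sliding along the pressed pad, it brings the keeper's lip (yellow cross bar at the pad's -y end) over the pad.
- latch_plunger (a joint): Travel of the red plunger in m: 0 up, 0.015 fully pressed. Its spring needs about 6 N to start, 12 N at full travel, and returns it when let go. The keeper's lip passes only when this is above 0.0105 and then holds the plunger at about 0.010. The latch bolt blocks the drawer when this is under about 0.008.
- latch_keeper (a joint): Travel of the yellow keeper in m along the unit's +y: 0 to 0.0015 at the start, 0.016 fully across against its stop. It slides with about 1.5 N of friction and stays where it is left. If the plunger is up, the lip runs against the pad at about 0.002.
- unit_drawer0_handle (a point): Middle of the drawer's horizontal steel bar handle, which runs along the unit's y 35 mm in front of the drawer front; bar 11 mm thick and 130 mm long, on two posts 51 mm to either side of the middle, 30 mm of free room between bar and front, centre 41.5 mm above the bench and 33.5 mm below the roof's level. Moves with the drawer, which slides out along the unit's -x. The axes are the unit's.
- unit_drawer0 (a joint): How far the drawer is pulled out, in m: 0 shut, 0.08 at its stop. It slides with 1 N of friction and stays where it is left; while the latch bolt is up it cannot move more than about 2 mm.
- mug: White mug, 82 x 112 x 94 mm, upright; origin at the centre of its underside. To be left alone.
- rinse_bottle: Pale lilac plastic bottle, 62 mm diameter, 116 mm tall, upright; origin at the centre of its underside. To be left alone.
- wood_block: Brown wooden block, 45 x 75 x 30 mm, lying flat; origin at the centre of its underside. To be left alone.
- jar_lid: Round gold-coloured jar lid, 73 mm diameter, 13 mm high; origin at the centre of its underside. To be left alone.
- shell: Dark mussel shell, 28 x 60 x 8 mm, lying on the unit's roof to the right (-y) of the latch; origin at the centre of its underside. To be left alone.

How it is judged:
By the outcome, as a careful person would: the job done as asked, in the order asked, and still so for the second after the job is handed in, with the robot touching nothing.
It also fails if it takes over 51 s, if anything falls off the work surface, if the arm or the gripper's body presses on something with over 40 N, if the wrist force passes 120 N, or if a joint passes its speed limit or range.

## Working session

There is one attempt and no reset: what is moved stays moved. The work goes in short steps, Python scripts to look and compute and a tool call to move; the robot and the scene stay as the last step left them, time stands still between calls to the robot, and variables do not carry over. Pictures are saved under pics/ and viewed, and the job is handed in when it is done.

Besides the shell and the picture viewer there is one more tool, called after "Emit:" by a JSON object that holds its "name" and its "arguments", one argument or row to a line. arm_command: Moves the arm, as the interface text tells. Its arguments: {"type":"object","properties":{"deltas":{"type":"array","items":{"type":"number"}},"hand":{"type":"number"},"grip_force":{"type":"number"}},"required":["deltas"]}

```bash
mkdir -p pics; python3 - <<'E'
from bench import r
import cv2,numpy as np
s=r.read_state();print({k:np.round(v,3) for k,v in s.items()})
for n in ["side","top"]:
    p=r.camera(n);cv2.imwrite(f"pics/{n}0.png",p["image"][:,:,::-1])
    print(n,p["intrinsics"].tolist(),np.round(p["world_from_camera"],4).tolist())
    for q in ["unit","pad_top","keeper_plate","unit_drawer0_handle","shell","mug","rinse_bottle"]:
        for b in r.boxes_of(p,q)[:2]:print(q,np.round(b["centre"],1),round(b["conf"],2))
E
```

```text
{'time': np.float64(0.0), 'joint_positions': array([ 1.191,  0.333, -0.065,  1.461,  0.022,  1.35 , -0.089]), 'joint_vel': array([ 0.   ,  0.   ,  0.001,  0.001,  0.   , -0.001, -0.001]), 'joint_torque': array([ 0.0000e+00, -6.2325e+01,  2.5000e-02, -3.8990e+01, -6.1000e-02,
        4.0000e-02,  0.0000e+00]), 'ee_pos': array([ 0.218, -0.585,  0.222]), 'eef_rot': array([-0.581,  0.404, -0.403,  0.581]), 'ft_force': array([-0.107,  0.818,  0.157]), 'torque': array([0.009, 0.007, 0.001]), 'width': np.float64(0.087)}
side [[430.77262670331334, 0.0, 254.29307847046042], [0.0, 430.77262670331334, 185.93630765393496], [0.0, 0.0, 1.0]] [[-0.9129, -0.2278, 0.3386, 0.0942], [-0.4081, 0.5125, -0.7555, 1.0211], [-0.0014, -0.8279, -0.5608, 0.8894], [0.0, 0.0, 0.0, 1.0]]
unit [208.5 216. ] 0.85
pad_top [195.4 205.6] 0.68
keeper_plate [187.7 201. ] 0.47
keeper_plate [206.3 215.5] 0.21
unit_drawer0_handle [216.6 242.7] 0.83
shell [179.1 229.6] 0.37
mug [168.3 330.9] 0.91
rinse_bottle [151.8 274.2] 0.87
top [[350.787741336346, 0.0, 253.85980499665587], [0.0, 350.787741336346, 195.15659273095127], [0.0, 0.0, 1.0]] [[0.0148, -0.99, 0.1405, 0.3925], [-0.9997, -0.0119, 0.0216, -0.0283], [-0.0198, -0.1408, -0.9898, 1.1602], [0.0, 0.0, 0.0, 1.0]]
unit [161.9 243.1] 0.81
unit [244.5 359.5] 0.28
pad_top [144.4 240.6] 0.73
pad_top [245.7 360.4] 0.4
keeper_plate [187.3 240.3] 0.7
keeper_plate [142.2 253.4] 0.49
unit_drawer0_handle [189.1 239.7] 0.8
unit_drawer0_handle [245.4 361.2] 0.6
mug [246.  360.3] 0.88
rinse_bottle [173.5 356.1] 0.8
```

```bash
python3 - <<'E'
import cv2
a=cv2.imread("pics/top0.png");cv2.imwrite("pics/top0c.png",cv2.resize(a[90:240,160:360],None,fx=4,fy=4,interpolation=cv2.INTER_CUBIC))
a=cv2.imread("pics/side0.png");cv2.imwrite("pics/side0c.png",cv2.resize(a[120:270,130:330],None,fx=4,fy=4,interpolation=cv2.INTER_CUBIC))
E
```

```text
(no output)
```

View pics/top0.png

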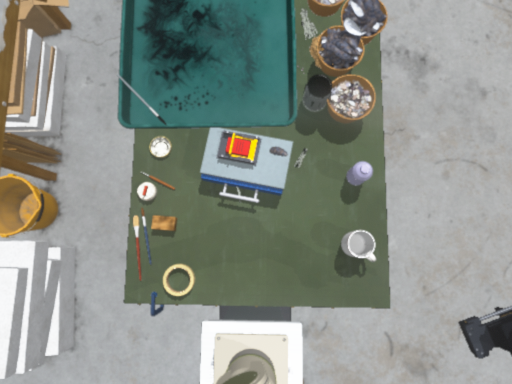

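View pics/side0.png

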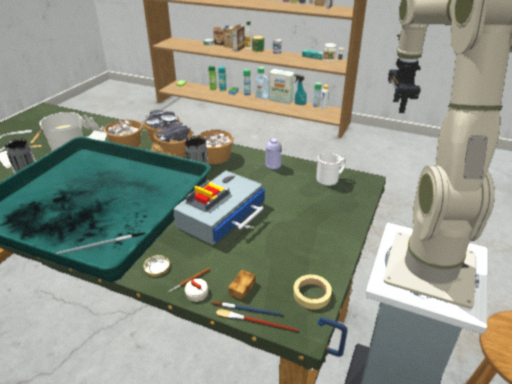

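```bash
ls pics
```

```text
side0.png
side0c.png
top0.png
top0c.png
```

View pics/top0c.png

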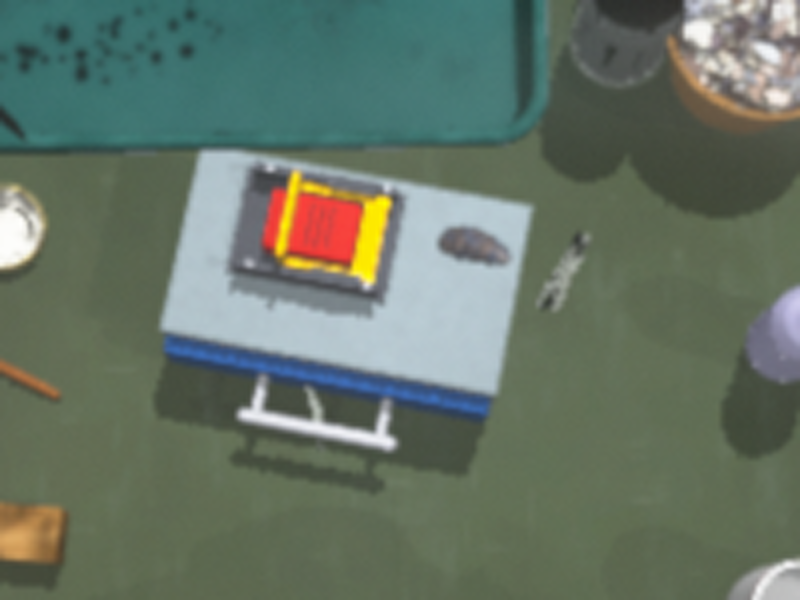

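View pics/side0c.png

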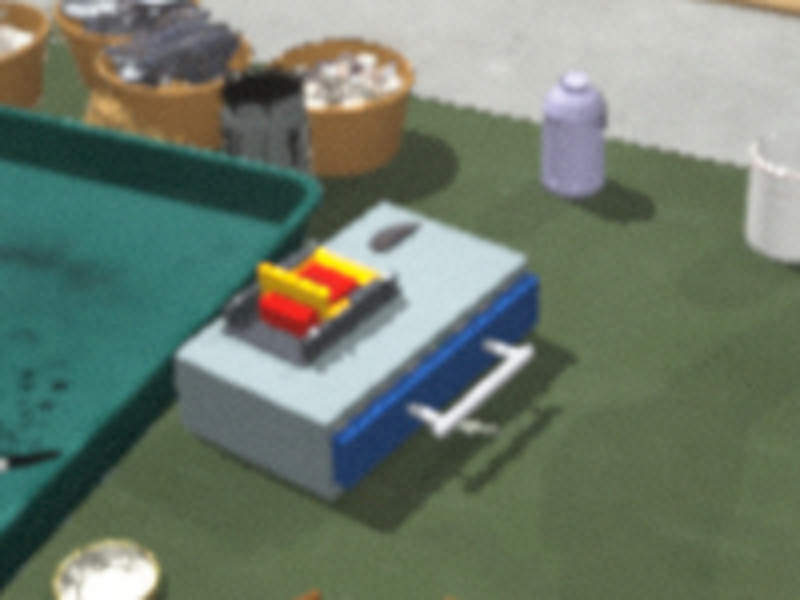

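```bash
cat > h.py <<'E'
import numpy as np
def ray(p,px,z):
    K=p["intrinsics"];T=p["world_from_camera"]
    d=T[:3,:3]@np.linalg.solve(K,[px[0],px[1],1.]);o=T[:3,3]
    return o+d*(z-o[2])/d[2]
def proj(p,X):
    T=p["world_from_camera"];c=T[:3,:3].T@(np.asarray(X)-T[:3,3]);u=p["intrinsics"]@c;return u[:2]/u[2]
E
python3 - <<'E'
from bench import r
from h import *
from scipy.optimize import least_squares
P={n:r.camera(n) for n in("top","side")}
off={"top":(160,90),"side":(130,120)}
obs={"top":{"BL":(203,150),"BR":(533,205),"FR":(497,396),"FL":(163,330),"HL":(240,413),"HR":(393,443)},
"side":{"BL":(180,357),"BR":(383,203),"FR":(525,262),"FL":(330,422),"HL":(437,428),"HR":(528,350)}}
for n in P:
  for k,v in obs[n].items():
    px=np.array(v)/4+off[n]; obs[n][k]=px
    print(n,k,np.round(ray(P[n],px,.0415 if k[0]=="H" else .075),4))
M={"BL":(.085,.135,.075),"BR":(.085,-.135,.075),"HL":(-.12,.065,.0415),"HR":(-.12,-.065,.0415),"FL":(-.085,.135,.075),"FR":(-.085,-.135,.075)}
def W(q,m):
    c,s=np.cos(q[2]),np.sin(q[2]);return np.array([q[0]+c*m[0]-s*m[1],q[1]+s*m[0]+c*m[1],m[2]])
def f(q,ns=("top","side")): return np.concatenate([proj(P[n],W(q,M[k]))-obs[n][k] for n in ns for k in obs[n]])
for ns in(("top",),("side",),("top","side")):
  s=least_squares(f,[.5,0,-.17],args=(ns,));print(ns,np.round(s.x,4));print(np.round(s.fun.reshape(-1,2),1).tolist())
q=s.x
# pad: use networks and manual keeper plate top
for n,v,z in [("top",(292,218),.119),("top",(372,240),.1),("side",(293,284),.11)]:
    w=ray(P[n],np.array(v)/4+off[n],z);c,s_=np.cos(q[2]),np.sin(q[2]);d=w[:2]-q[:2]
    print(n,v,w,"unit",[c*d[0]+s_*d[1],-s_*d[0]+c*d[1]])
E
```

```text
top BL [0.7651 0.1376 0.075 ]
top BR [ 0.7217 -0.1276  0.075 ]
top FR [ 0.5672 -0.0994  0.075 ]
top FL [0.617  0.1645 0.075 ]
top HL [0.5563 0.1056 0.0415]
top HR [ 0.5334 -0.0182  0.0415]
side BL [0.7593 0.143  0.075 ]
side BR [ 0.7181 -0.1228  0.075 ]
side FR [ 0.5656 -0.0881  0.075 ]
side FL [0.6139 0.1655 0.075 ]
side HL [0.5565 0.1033 0.0415]
side HR [ 0.5319 -0.0168  0.0415]
('top',) [ 0.6664  0.0199 -0.1802]
[[0.1, -2.7], [0.2, -1.2], [-0.5, 2.7], [-1.2, 3.1], [0.1, -1.1], [1.4, -1.0]]
('side',) [ 0.6644  0.0222 -0.1785]
[[-2.9, -1.5], [-1.1, -0.8], [3.3, -0.5], [2.0, 1.7], [-1.0, 0.7], [-0.3, -0.8]]
('top', 'side') [ 0.6657  0.0204 -0.1794]
[[-0.1, -2.5], [-0.0, -1.1], [-0.7, 2.9], [-1.4, 3.4], [-0.0, -0.9], [1.2, -0.8], [-3.0, -2.0], [-1.2, -1.1], [3.1, -0.9], [1.8, 1.2], [-1.1, 0.3], [-0.5, -1.2]]
top (292, 218) [0.69642319 0.06071067 0.119     ] unit [np.float64(0.023066414533128736), np.float64(0.04512952493743026)]
top (372, 240) [ 6.84891506e-01 -3.68571443e-04  1.00000000e-01] unit [np.float64(0.02261804535946144), np.float64(-0.01702714897151191)]
side (293, 284) [0.70111998 0.06296006 0.11      ] unit [np.float64(0.027286480942365725), np.float64(0.04818086301380706)]
```

```bash
cat >> h.py <<'E'
from scipy.spatial.transform import Rotation as Ro
YAW=-.18
ux=np.array([np.cos(YAW),np.sin(YAW),0]);uy=np.array([-np.sin(YAW),np.cos(YAW),0]);dn=np.array([0,0,-1.])
def rots(mode):
    out=[]
    for s in(1,-1):
        x=s*(ux if mode=="press" else uy); out.append(np.column_stack([x,dn,np.cross(x,dn)]))
    return out
def delta(s,pos,mode):
    R0=Ro.from_quat(s["eef_rot"]);d=R0.inv().apply(np.array(pos)-s["ee_pos"])
    for R in rots(mode):
        v=(R0.inv()*Ro.from_matrix(R)).as_rotvec(degrees=True)
        print("shift",np.round(d,4),"turn",np.round(v,1),"abs",round(np.linalg.norm(v),1))
E
python3 - <<'E'
from bench import r
from h import *
s=r.read_state();print(np.round(Ro.from_quat(s["eef_rot"]).as_matrix(),3))
delta(s,[.694,.038,.18],"press")
import cv2
P=r.camera("top");T=r.camera("side")
im=cv2.resize(T["image"][145:205,170:250],None,fx=10,fy=10,interpolation=cv2.INTER_CUBIC);cv2.imwrite("pics/s1.png",im[:,:,::-1])
im=cv2.resize(P["image"][125:175,210:270],None,fx=12,fy=12,interpolation=cv2.INTER_CUBIC);cv2.imwrite("pics/t1.png",im[:,:,::-1])
E
```

```text
[[ 0.349  0.     0.937]
 [-0.937 -0.     0.349]
 [ 0.    -1.     0.   ]]
shift [-0.4182  0.0426  0.6635] turn [ -0.  -59.2   0. ] abs 59.2
shift [-0.4182  0.0426  0.6635] turn [ -0.  120.8  -0. ] abs 120.8
```

View pics/t1.png

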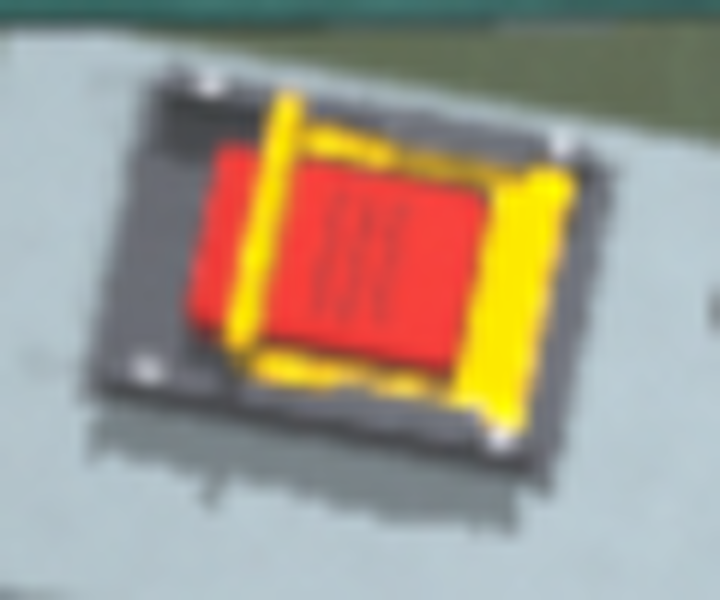

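View pics/s1.png

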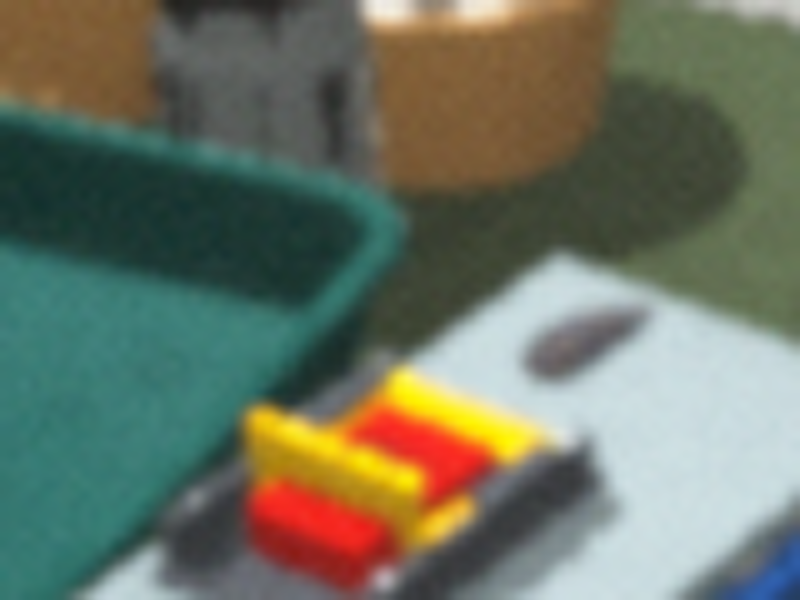

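```bash
python3 - <<'E'
from bench import r
from h import *
P=r.camera("top");T=r.camera("side")
for nm,p,v,z in [("grooves",P,(210+363/12,125+258/12),.0995),("plate top",P,(210+262/12,125+220/12),.119),("lip +y edge",P,(210+474/12,125+287/12),.1),
 ("plate ends",P,(210+288/12,125+97/12),.119),("plate ends",P,(210+240/12,125+343/12),.119),
 ("side plate top ends",T,(170+25.2,145+41),.119),("",T,(170+41.7,145+47.5),.119),("pad corner",T,(170+36,145+58.5),.085)]:
    print(nm,np.round(ray(p,v,z),4))
E
```

```text
grooves [0.6959 0.0396 0.0995]
plate top [0.7001 0.0644 0.119 ]
lip +y edge [0.6883 0.0106 0.1   ]
plate ends [0.7327 0.0585 0.119 ]
plate ends [0.6677 0.0692 0.119 ]
side plate top ends [0.7315 0.0601 0.119 ]
 [0.6659 0.0705 0.119 ]
pad corner [0.6784 0.0888 0.085 ]
```

Emit:
{"name": "arm_command", "arguments": {
  "deltas": [-0.052,0,0.083,0,-8,0,-0.104,0,0.166,0,-16,0,-0.156,0,0.249,0,-24,0,-0.208,0.0,0.332,0,-32,0,-0.208,0,0.332,0,-32,0,-0.208,0,0.332,0,-32,0,-0.208,0,0.332,0,-32,0,-0.208,0,0.332,0,-32,0],
  "hand": 0
}}

```text
time: 2.1
ee_pos: [0.4571, -0.2743, 0.2226]
eef_rot: [0.67, -0.227, 0.227, -0.67]
ft_force: [-0.0, -1.4, 0.4]
width: 0.0149
```

```bash
python3 - <<'E'
from bench import r
from h import *
s=r.read_state();print(s["time"],s["ee_pos"],s["width"],s["ft_force"])
delta(s,[.696,.0395,.18],"press")
E
```

```text
2.1 [ 0.45708343 -0.27434867  0.22258762] 0.014853377333844588 [-0.03202951 -1.4184032   0.41153491]
shift [-0.0012  0.0425  0.3944] turn [  0.  -27.1   0. ] abs 27.1
shift [-0.0012  0.0425  0.3944] turn [ -0.  152.9   0. ] abs 152.9
```

Emit:
{"name": "arm_command", "arguments": {
  "deltas": [-0.001,0,0.06,0,-9,0,-0.001,0.0,0.12,0,-18,0,-0.001,0,0.18,0,-27,0,-0.001,0.01,0.24,0,-27,0,-0.001,0.02,0.3,0,-27,0,-0.001,0.03,0.36,0,-27,0,-0.001,0.042,0.394,0,-27,0,-0.001,0.042,0.394,0,-27,0],
  "hand": 0
}}

```text
time: 3.1
ee_pos: [0.6962, 0.0384, 0.1781]
eef_rot: [0.704, -0.066, 0.064, -0.704]
ft_force: [-0.3, -0.2, -0.8]
width: 0.0004
```

```bash
python3 - <<'E'
from bench import r
from h import *
import cv2
s=r.read_state();print(s["time"],s["ee_pos"],s["width"],s["ft_force"])
delta(s,[.696,.0395,.125],"press")
T=r.camera("side")
im=cv2.resize(T["image"][105:205,140:280],None,fx=5,fy=5,interpolation=cv2.INTER_CUBIC);cv2.imwrite("pics/s2.png",im[:,:,::-1])
P=r.camera("top")
im=cv2.resize(P["image"][90:190,180:300],None,fx=5,fy=5,interpolation=cv2.INTER_CUBIC);cv2.imwrite("pics/t2.png",im[:,:,::-1])
E
```

```text
3.1 [0.69619336 0.03841163 0.17809665] 0.0003674437134535246 [-0.25677753 -0.24197809 -0.76018111]
shift [-0.0002  0.0531  0.0011] turn [ 0.  -0.2 -0.2] abs 0.3
shift [-0.0002  0.0531  0.0011] turn [  0.3 179.8   0. ] abs 179.8
```

View pics/s2.png

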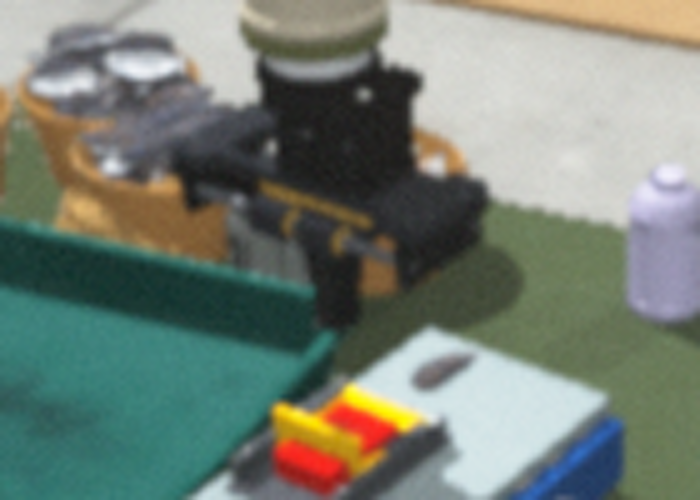

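View pics/t2.png

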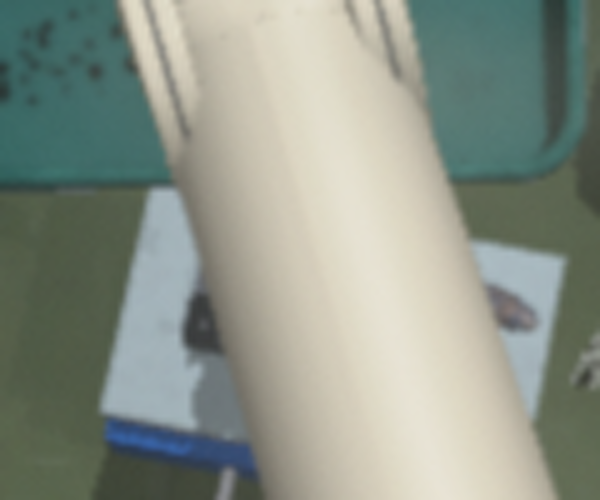

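Emit:
{"name": "arm_command", "arguments": {
  "deltas": [0,0.02,0,0,0,0,0,0.045,0,0,0,0,0,0.069,0,0,0,0,0,0.069,0,0,0,0]
}}

```text
time: 3.7
ee_pos: [0.6945, 0.036, 0.1089]
eef_rot: [0.705, -0.067, 0.064, -0.703]
ft_force: [-1.0, -0.5, 0.2]
width: 0.0002
```

```bash
python3 - <<'E'
from bench import r
from h import *
import cv2
s=r.read_state();print(s["time"],s["ee_pos"],s["ft_force"])
T=r.camera("side");print((proj(T,s["ee_pos"])-[170,125])*8)
im=cv2.resize(T["image"][125:200,170:270],None,fx=8,fy=8,interpolation=cv2.INTER_CUBIC);cv2.imwrite("pics/s3.png",im[:,:,::-1])
E
```

```text
3.7 [0.69445136 0.03601145 0.10886071] [-1.0026033  -0.53045181  0.23989844]
[314.03277561 499.22253535]
```

View pics/s3.png

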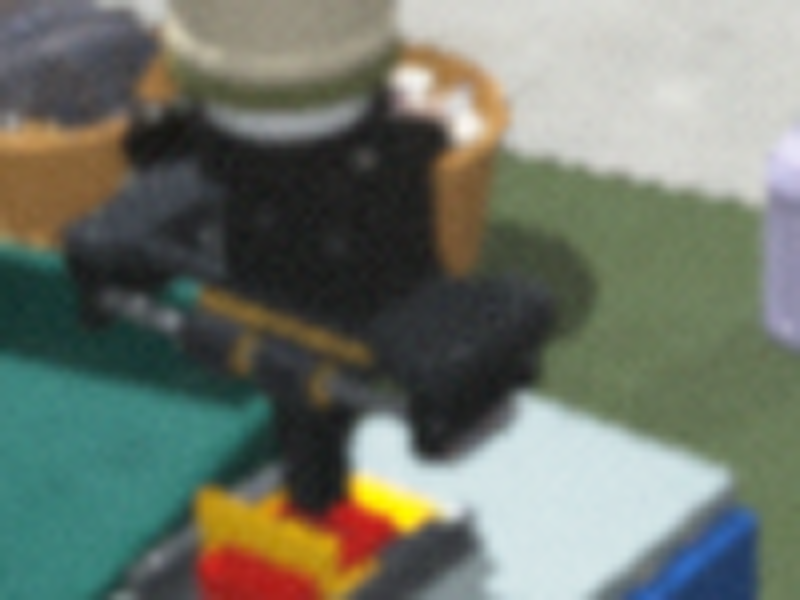

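Emit:
{"name": "arm_command", "arguments": {
  "deltas": [0,0.006,0,0,0,0,0,0.012,0,0,0,0,0,0.018,0,0,0,0,0,0.024,0,0,0,0,0,0.026,0,0,0,0,0,0.026,0,0,0,0]
}}

```text
time: 4.5
ee_pos: [0.6966, 0.038, 0.0868]
eef_rot: [0.704, -0.065, 0.066, -0.704]
ft_force: [-3.3, -1.8, 10.2]
width: 0.0005
```

Emit:
{"name": "arm_command", "arguments": {
  "deltas": [0,0.003,0,0,0,0,0,0.003,0,0,0,0,0,0.003,0,0,0,0]
}}

```text
time: 4.88
ee_pos: [0.6966, 0.038, 0.0846]
eef_rot: [0.704, -0.065, 0.066, -0.704]
ft_force: [-5.6, -1.3, 12.5]
width: 0.0006
```

Emit:
{"name": "arm_command", "arguments": {
  "deltas": [0,0.001,0.004,0,0,0,0,0.001,0.008,0,0,0,0,0.001,0.012,0,0,0,0,0.001,0.016,0,0,0,0,0.001,0.02,0,0,0,0,0.001,0.024,0,0,0,0,0.001,0.024,0,0,0]
}}

```text
time: 5.75
ee_pos: [0.7028, 0.0571, 0.0845]
eef_rot: [0.706, -0.064, 0.068, -0.702]
ft_force: [-0.9, -11.7, 16.5]
width: 0.0004
```

Emit:
{"name": "arm_command", "arguments": {
  "deltas": [0,0,0.003,0,0,0,0,0,0.006,0,0,0,0,0,0.008,0,0,0,0,0,0.008,0,0,0]
}}

```text
time: 6.25
ee_pos: [0.7043, 0.0649, 0.0844]
eef_rot: [0.706, -0.065, 0.068, -0.702]
ft_force: [-1.4, -12.0, 16.8]
width: 0.0003
```

```bash
python3 - <<'E'
from bench import r
from h import *
import cv2
s=r.read_state();print(s["time"],s["ee_pos"],s["ft_force"])
d=s["ee_pos"]-[.696,.0395,.0995];print("unit rel pad",d@ux,d@uy,d[2])
T=r.camera("side")
im=cv2.resize(T["image"][125:200,170:270],None,fx=8,fy=8,interpolation=cv2.INTER_CUBIC);cv2.imwrite("pics/s4.png",im[:,:,::-1])
E
```

```text
6.25 [0.70428068 0.06490604 0.08436881] [ -1.39092865 -12.00521602  16.83698038]
unit rel pad 0.0035984579656618207 0.026478057580131803 -0.015131191862296695
```

View pics/s4.png

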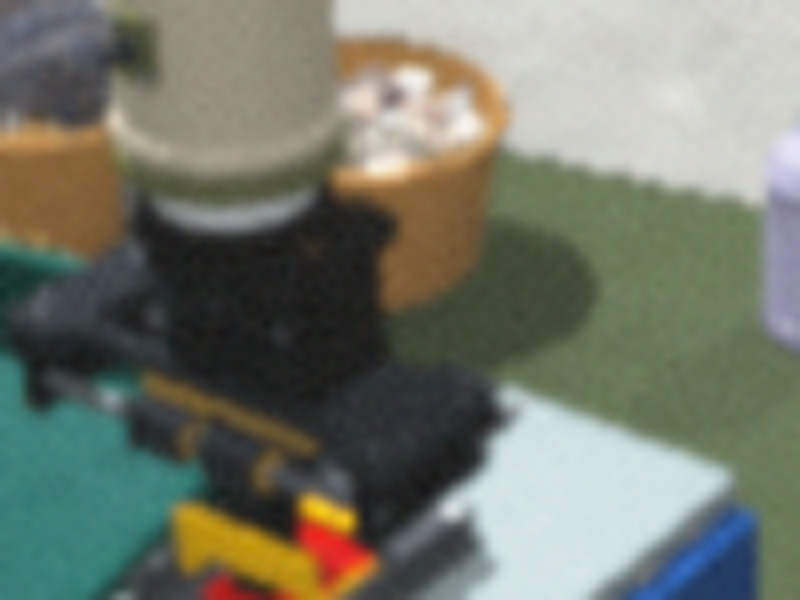

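Emit:
{"name": "arm_command", "arguments": {
  "deltas": [0,0,0.003,0,0,0,0,0,0.005,0,0,0,0,0,0.005,0,0,0]
}}

```text
time: 6.68
ee_pos: [0.7047, 0.0667, 0.0843]
eef_rot: [0.707, -0.066, 0.069, -0.701]
ft_force: [-6.1, -17.6, 20.2]
width: 0.0002
```

Emit:
{"name": "arm_command", "arguments": {
  "deltas": [0,0,0.003,0,0,0,0,0,0.003,0,0,0,0,0,0.003,0,0,0]
}}

```text
time: 7.05
ee_pos: [0.7047, 0.0668, 0.0843]
eef_rot: [0.708, -0.067, 0.069, -0.699]
ft_force: [-11.7, -26.3, 24.4]
width: 0.0004
```

Emit:
{"name": "arm_command", "arguments": {
  "deltas": [0,0,-0.004,0,0,0,0,0,-0.008,0,0,0,0,0,-0.012,0,0,0,0,0,-0.014,0,0,0,0,0,-0.014,0,0,0]
}}

```text
time: 7.68
ee_pos: [0.704, 0.0659, 0.0849]
eef_rot: [-0.703, 0.062, -0.068, 0.705]
ft_force: [5.5, 3.9, 10.9]
width: 0.0004
```

Emit:
{"name": "arm_command", "arguments": {
  "deltas": [0,-0.003,-0.001,0,0,0,0,-0.006,-0.002,0,0,0,0,-0.01,-0.002,0,0,0,0,-0.02,-0.002,0,0,0,0,-0.05,-0.002,0,0,0,0,-0.1,-0.002,0,0,0,0,-0.12,-0.002,0,0,0,0,-0.12,-0.002,0,0,0]
}}

```text
time: 8.68
ee_pos: [0.7011, 0.0618, 0.203]
eef_rot: [-0.704, 0.064, -0.066, 0.704]
ft_force: [-0.3, -0.4, -0.5]
width: 0.0005
```

```bash
python3 - <<'E'
from bench import r
from h import *
import cv2
s=r.read_state();print(s["time"],s["ee_pos"],s["ft_force"])
T=r.camera("side")
im=cv2.resize(T["image"][145:205,170:250],None,fx=10,fy=10,interpolation=cv2.INTER_CUBIC);cv2.imwrite("pics/s5.png",im[:,:,::-1])
E
```

```text
8.675 [0.70110812 0.06183148 0.20297173] [-0.28576376 -0.35295131 -0.47140716]
```

View pics/s5.png

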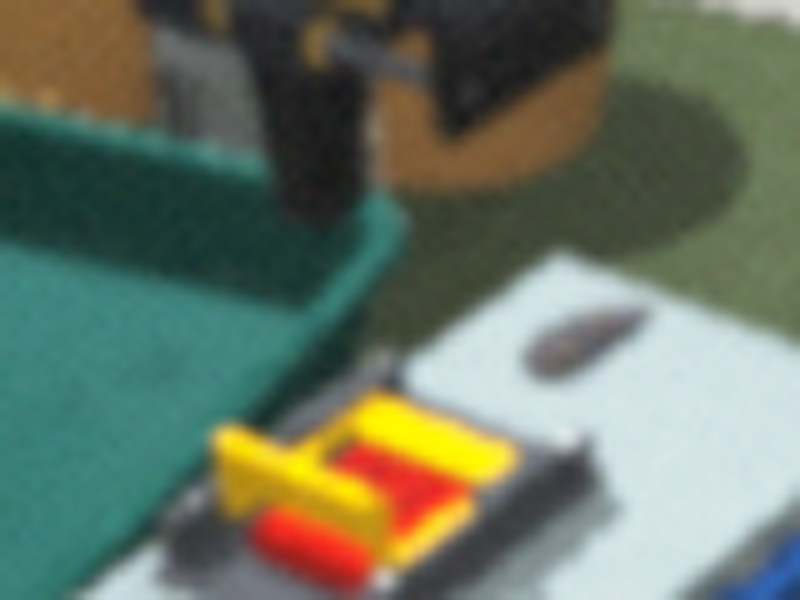

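```bash
python3 - <<'E'
from bench import r
from h import *
T=r.camera("side")
a=ray(T,(195,185.5),.119);b=ray(T,(191.3,187.8),.119);print("keeper move unit",(b-a)@ux,(b-a)@uy)
s=r.read_state();print(np.round(s["joint_positions"],2))
delta(s,[.5645,.0399,.2],"hook")
E
```

```text
keeper move unit 0.0011126977372701108 0.016516316117582044
[ 0.21  0.58 -0.58  1.23  0.31  1.42 -0.51]
shift [-0.1292  0.0002 -0.0461] turn [ -0.  -90.2  -0.1] abs 90.2
shift [-0.1292  0.0002 -0.0461] turn [ 0.1 89.8 -0. ] abs 89.8
```

Emit:
{"name": "arm_command", "arguments": {
  "deltas": [-0.04,0,-0.015,0,10,0,-0.08,0,-0.03,0,20,0,-0.129,0,-0.046,0,30,0,-0.129,0,-0.046,0,30,0]
}}

```text
time: 9.28
ee_pos: [0.5613, 0.039, 0.1995]
eef_rot: [0.664, -0.247, 0.245, -0.662]
ft_force: [0.4, -0.0, 0.5]
width: 0.0003
```

```bash
python3 - <<'E'
from bench import r
from h import *
s=r.read_state();print(s["ee_pos"],np.round(s["joint_positions"],2))
delta(s,[.5645,.0399,.2],"hook")
E
```

```text
[0.56129944 0.03899117 0.19950347] [ 0.32  0.26 -0.55  1.63  0.14  1.29 -0.97]
shift [ 0.0018 -0.0005  0.0028] turn [ 1.000e-01 -1.204e+02 -3.000e-01] abs 120.4
shift [ 0.0018 -0.0005  0.0028] turn [ 0.3 59.6  0.1] abs 59.6
```

Emit:
{"name": "arm_command", "arguments": {
  "deltas": [0.001,0,0.003,0,10,0,0.001,0,0.003,0,20,0,0.001,0,0.003,0,30,0,0.001,0,0.003,0,40,0,0.001,0,0.003,0,50,0,0.001,0,0.003,0,60,0,0.001,0,0.003,0,60,0,0.001,0,0.003,0,60,0]
}}

```text
time: 10.28
ee_pos: [0.568, 0.0418, 0.2008]
eef_rot: [-0.453, 0.543, -0.543, 0.453]
ft_force: [0.0, 1.0, -0.6]
width: 0.0001
```

```bash
python3 - <<'E'
from bench import r
from h import *
s=r.read_state();print(s["ee_pos"],np.round(s["joint_positions"],2))
delta(s,[.5645,.0399,.08],"hook")
E
```

```text
[0.56798649 0.04183327 0.20081018] [ 0.21  0.25 -0.42  1.62  0.11  1.29 -1.99]
shift [ 0.0025  0.1208 -0.003 ] turn [ 0.0e+00 -1.8e+02 -1.0e-01] abs 180.0
shift [ 0.0025  0.1208 -0.003 ] turn [0.1 0.  0. ] abs 0.1
```

Emit:
{"name": "arm_command", "arguments": {
  "deltas": [0.002,0.04,-0.003,0,0,0,0.002,0.09,-0.003,0,0,0,0.002,0.13,-0.003,0,0,0,0.002,0.13,-0.003,0,0,0,0.002,0.13,-0.003,0,0,0]
}}

```text
time: 10.9
ee_pos: [0.5657, 0.0406, 0.0731]
eef_rot: [0.452, -0.543, 0.544, -0.453]
ft_force: [0.1, 0.2, 0.8]
width: 0.0005
```

```bash
python3 - <<'E'
from bench import r
from h import *
import cv2
s=r.read_state();print(s["time"],s["ee_pos"],s["ft_force"])
delta(s,[.5645,.0399,.022],"hook")
T=r.camera("side")
im=cv2.resize(T["image"][150:240,200:300],None,fx=6,fy=6,interpolation=cv2.INTER_CUBIC)
for X in [s["ee_pos"],[.5645,.0399,.0415],[.5446,.0435,.0415]]:
    c=((proj(T,X)-[200,150])*6).astype(int);cv2.circle(im,tuple(map(int,c)),3,(255,0,0),-1)
cv2.imwrite("pics/s6.png",im[:,:,::-1])
E
```

```text
10.9 [0.56567563 0.04061003 0.07312988] [0.10359747 0.19435514 0.8130739 ]
shift [ 0.0009  0.0511 -0.0011] turn [ 1.000e-01  1.798e+02 -2.000e-01] abs 179.8
shift [ 0.0009  0.0511 -0.0011] turn [-0.1 -0.2 -0. ] abs 0.2
```

View pics/s6.png

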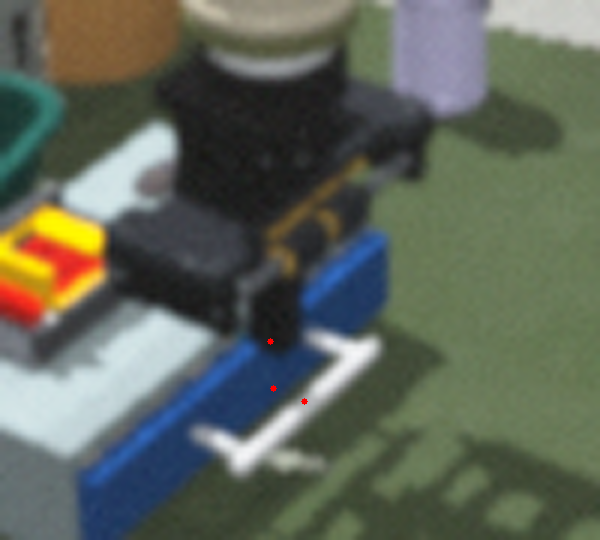

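Emit:
{"name": "arm_command", "arguments": {
  "deltas": [0,0.008,-0.001,0,0,0,0,0.016,-0.001,0,0,0,0,0.024,-0.001,0,0,0,0,0.03,-0.001,0,0,0,0,0.03,-0.001,0,0,0]
}}

```text
time: 11.58
ee_pos: [0.5633, 0.0405, 0.0409]
eef_rot: [-0.452, 0.544, -0.544, 0.452]
ft_force: [-1.1, -0.9, -0.0]
width: 0.0004
```

Emit:
{"name": "arm_command", "arguments": {
  "deltas": [0,0.006,0,0,0,0,0,0.012,0,0,0,0,0,0.018,0,0,0,0,0,0.018,0,0,0,0]
}}

```text
time: 12.08
ee_pos: [0.5633, 0.0405, 0.0229]
eef_rot: [-0.452, 0.544, -0.544, 0.452]
ft_force: [0.0, -0.5, -0.4]
width: 0.0004
```

Emit:
{"name": "arm_command", "arguments": {
  "deltas": [0,0,-0.004,0,0,0,0,0,-0.008,0,0,0,0,0,-0.014,0,0,0,0,0,-0.02,0,0,0,0,0,-0.026,0,0,0,0,0,-0.032,0,0,0,0,0,-0.04,0,0,0,0,0,-0.04,0,0,0]
}}

```text
time: 13.08
ee_pos: [0.5235, 0.0481, 0.0234]
eef_rot: [-0.452, 0.544, -0.544, 0.452]
ft_force: [0.4, 0.3, -0.1]
width: 0.0007
```

Emit:
{"name": "arm_command", "arguments": {
  "deltas": [0,0,-0.006,0,0,0,0,0,-0.012,0,0,0,0,0,-0.018,0,0,0,0,0,-0.024,0,0,0,0,0,-0.03,0,0,0,0,0,-0.036,0,0,0,0,0,-0.04,0,0,0,0,0,-0.04,0,0,0]
}}

```text
time: 14.08
ee_pos: [0.4846, 0.0553, 0.0235]
eef_rot: [-0.452, 0.544, -0.544, 0.452]
ft_force: [-0.3, -0.5, -0.9]
width: 0.0004
```

Emit:
{"name": "arm_command", "arguments": {
  "deltas": [0,0,-0.002,0,0,0,0,0,-0.004,0,0,0,0,0,-0.006,0,0,0,0,0,-0.008,0,0,0,0,0,-0.01,0,0,0,0,0,-0.012,0,0,0,0,0,-0.012,0,0,0]
}}

```text
time: 14.95
ee_pos: [0.4814, 0.056, 0.0251]
eef_rot: [0.447, -0.541, 0.548, -0.456]
ft_force: [37.3, -4.8, -29.6]
width: 0.0006
```

Emit:
{"name": "arm_command", "arguments": {
  "deltas": [0,0,0.004,0,0,0,0,0,0.008,0,0,0,0,0,0.012,0,0,0,0,0,0.013,0,0,0,0,0,0.013,0,0,0]
}}

```text
time: 15.58
ee_pos: [0.4857, 0.0551, 0.0234]
eef_rot: [-0.452, 0.544, -0.544, 0.452]
ft_force: [0.2, 0.0, -0.6]
width: 0.0005
```

Emit:
{"name": "arm_command", "arguments": {
  "deltas": [0,-0.01,0,0,0,0,0,-0.025,0,0,0,0,0,-0.05,0,0,0,0,0,-0.1,0,0,0,0,0,-0.15,0,0,0,0,0,-0.2,0,0,0,0,0,-0.2,0,0,0,0,0,-0.2,0,0,0]
}}

```text
invalid input
```

```bash
python3 - <<'E'
from bench import r
from h import *
import cv2
s=r.read_state();print(s["time"],s["ee_pos"],s["ft_force"])
T=r.camera("side")
cv2.imwrite("pics/s7.png",cv2.resize(T["image"][130:260,150:350],None,fx=4,fy=4,interpolation=cv2.INTER_CUBIC)[:,:,::-1])
P=r.camera("top")
cv2.imwrite("pics/t7.png",cv2.resize(P["image"][100:250,130:380],None,fx=3,fy=3,interpolation=cv2.INTER_CUBIC)[:,:,::-1])
E
```

```text
15.575 [0.48570925 0.05512251 0.02338015] [ 0.17343633  0.00321998 -0.62724938]
```

View pics/s7.png

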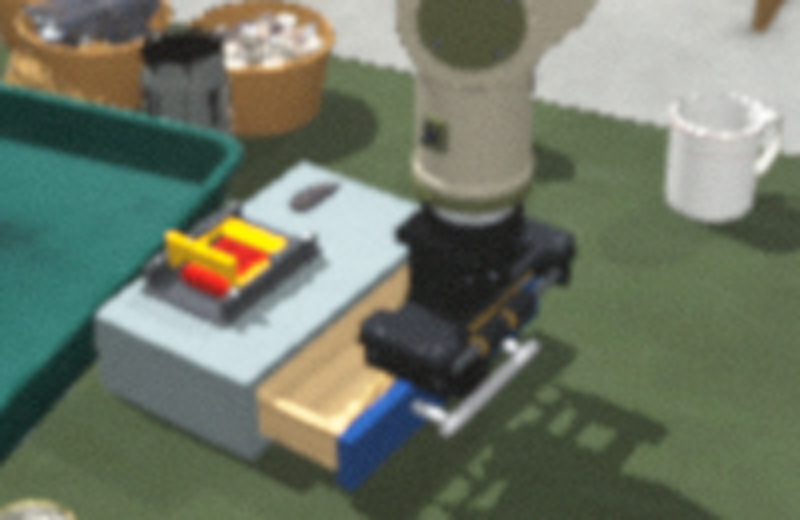

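View pics/t7.png

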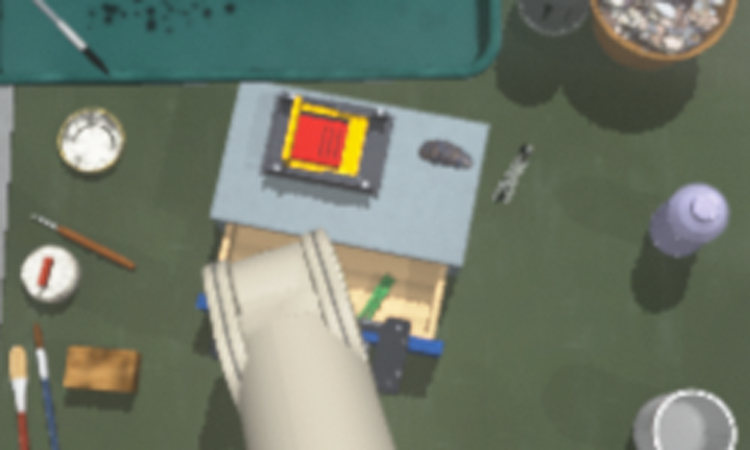

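Emit:
{"name": "arm_command", "arguments": {
  "deltas": [0,-0.01,0,0,0,0,0,-0.025,0,0,0,0,0,-0.05,0,0,0,0,0,-0.1,0,0,0,0,0,-0.15,0,0,0,0,0,-0.15,0,0,0,0]
}}

```text
time: 16.42
ee_pos: [0.4884, 0.0556, 0.1786]
eef_rot: [0.45, -0.542, 0.546, -0.454]
ft_force: [0.2, -0.2, -0.8]
width: 0.0006
```

```bash
python3 - <<'E'
from bench import r
from h import *
import cv2
s=r.read_state();print(s["time"],s["ee_pos"],s["ft_force"])
T=r.camera("side")
cv2.imwrite("pics/s8.png",cv2.resize(T["image"][130:260,150:350],None,fx=4,fy=4,interpolation=cv2.INTER_CUBIC)[:,:,::-1])
E
```

```text
16.425 [0.48836894 0.05559737 0.17856977] [ 0.16547886 -0.2404181  -0.82920821]
```

View pics/s8.png

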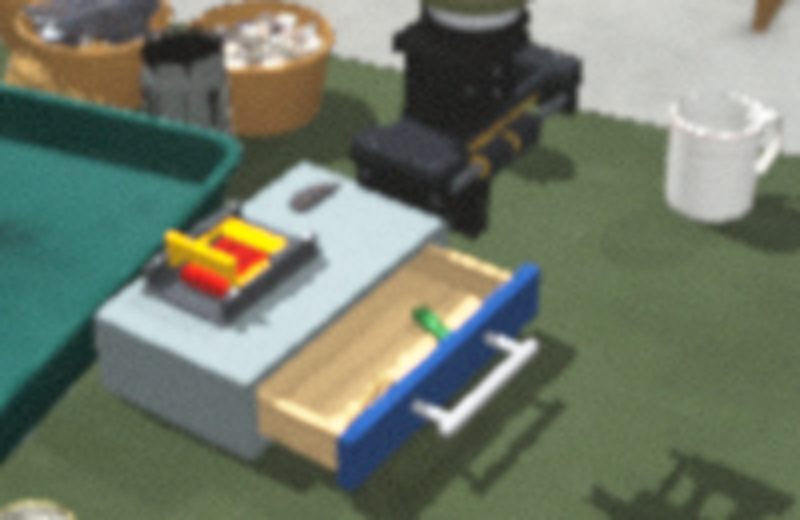

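```bash
python3 - <<'E'
from bench import r
from h import *
T=r.camera("side")
for a,b in [((239.25,227),(261.75,237.5)),((262,207.5),(283.75,216.25))]:
    print((ray(T,b,.0415)-ray(T,a,.0415))@ux)
s=r.read_state();print(s["time"],s["joint_vel"].max(),s["ft_force"])
print(r.close_job())
E
```

```text
-0.08427181810792736
-0.08265466860559562
16.525 0.028697081537514726 [-0.57156635 -0.13061433 -0.65900012]
the job is handed in; nothing more can be done
None
```

The job was done in the order asked and handed in at 16.5 s.

**Latch:** I pressed the plunger down about 15 mm with the shut fingertips. With it held down, I slid the keeper to the left until the push force jumped from about 12 N to 26 N with no further movement. The side camera measured about 16.5 mm of keeper travel against the nominal 16 mm. After the fingers lifted off, the picture showed the red pad lower, with the yellow lip over it.

**Drawer:** I then hooked the handle and pulled until the force rose to about 37 N at the stop. I backed off without load and lifted clear. The two handle ends measured 83 and 84 mm of travel against the nominal 80 mm, which is about what the calibration and pixel picking allow.

**Last checks:** In the final side picture the drawer is open, the plunger is still trapped, and the robot is clear with about 1 N of wrist force, which is its zero error. The mug and shell look undisturbed there, as did the bottle and wood block in the last top picture before the final lift. I did not check the jar lid separately.

**Problems:**
- One lift command was refused as invalid. I resent it in a shorter form and it worked.
- The pull overshot the stop a little, which caused the 37 N. It was the fingers pressing on the handle, and the level is well under the 120 N wrist limit.

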